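# Hook the jug out from under the dish rack

### The arm

A 6-joint arm with a two-finger parallel gripper is mounted at the origin on the work surface. World frame = base frame: x ahead of the robot, y to its left, z up, the work surface at z = 0. Lengths are in m, angles in degrees, forces in N, time in s.
With the tool pointing down it reaches from about 0.35 to 1 m from the base axis. Payload 7.1 kg.
Tool frame: the origin (TCP) lies on the front face of the gripper's body, between the roots of the fingers; the fingertips stand 73 mm ahead of it and the grasp point (between the pads) lies 54 mm ahead of it; z points along the fingers, y is the direction in which the jaws open and shut (so a half turn about z gives the same grasp; the last joint's range is limited). The gripper opens to 85 mm and grips with 20 to 120 N. Pads are 22 mm wide; open, the fingers measure 114 mm over their backs; the gripper's body (76 mm by 85 mm) begins 54 mm behind the grasp point. The pads swing forward as they close: fully open they stand 13 mm farther back than shut.
Start: joints at [72.766, 24.242, 93.386, -0, 62.372, -1.089], TCP at [0.174, 0.6, 0.304] pointing down, gripper open.
Joint ranges: [-172.04, 172.04], [-51.8, 120.97], [4.93, 147.93], [-75.15, 255.16], [6.16, 154.13], [-145.62, 145.62]. Speed limits (degrees/s): [136.94, 136.94, 172.46, 180, 180, 180].

### API

Orientations are given as a 3x3 rotation matrix whose columns are the frame's x, y, z axes.
In Python, from cell import bot gives the robot as it stands.
- The arm moves only by the tool arm_command, never from a script. Its arguments are lists of equal length, an entry for each row: "dp": the shift along the tool's x, y, z in m, a list of three; "twist": the turn about the tool's z in degrees; "gripper": the closure in counts, from 0 (fully open) to 255 (shut). In form: {"dp": [[tx, ty, tz], ...], "twist": [twist, ...], "gripper": [gripper, ...]}. A call has 1 to 8 rows; each row shifts and turns the commanded pose from where the row before left it, along the tool's axes as they then stand; what a row does not reach is not made up. A row lasts 1/10 s, in which the tool goes at most 50 mm and 8.59 degrees, less where a joint would pass 70% of its speed; a pose out of reach is approached as far as the arm can. A call is refused whole if a number of a shift passes 0.05 or a number of a turn 8.59, either way. A call with a gripper value outside its range is refused whole. The fingers move at their own pace and stop on an object; "newtons" is the grip in N (left out, the last holds). Time passes only in rows, so rows that do not move let the fingers close. It gives the time, the measured TCP pose, the force and the opening at its end, in the units of the state.
- bot.state(): the state, without advancing time (a new reading comes with each control period).
- bot.camera(name): name is "side" or "top"; returns a dict with "image" (400x640x3 uint8, red, green, blue), "vertical_fov" (degrees; the focal length in pixels is half the picture's height over the tangent of half this angle, whatever the lens; pixels are square), "cx", "cy" (the principal point, pixels), "k1" (the pictures are not rectified: a ray, as slopes to the right and down, at radius r is drawn at 1 + k1 r^2 times it, then the intrinsics apply), "R" (3x3) and "t" (3): a world point X has camera coordinates R X + t. Camera axes: x right, y down, z forward; pixel columns grow to the right and rows downward; lengths in m; the calibration is good to about 2 mm. A picture is of the moment at which its call begins. There is no depth.
- bot.hand_in(): hands the job in, once; it reports no verdict.
Trained networks look in the newest picture that a camera, given by its name, has taken for a name from the list of things; names that differ only in an ending like _2 or _b are one class to them, and where a whole thing is asked for, a point or a joint stands for the part that bears it (a point fixed in the world has none). Each returns a list of dicts, best first, with "score" (0 to 1); they miss things now and then, are a little off and sometimes report something else, mostly with a low value. They report only what shows in the picture. A call takes as long as a camera call.
- bot.silhouettes(camera, name): "region" (400x640 bool, what is visible of it) and "bbox" ([left, top, right, bottom] in pixels, round what is visible of it).
- bot.tip_of(camera, name): "at" ([column, row] in pixels: a listed point, or the origin of a listed thing).
The state is a dict: "t": time; "qpos": joint angles; "joint_vel": joint speeds; "effort": joint torques, N m; "tool_pos": TCP position; "orientation": TCP orientation; "contact_force": force on the tool from outside, world axes, zero at the start; "ft_torque": the same for the moment, N m; "width": opening from 0.0 (shut) to 1.0 (fully open).
Only numpy, scipy, OpenCV 4.12 (cv2) and the standard library are available. Lean on these libraries where they do the work, as an engineer would, in place of code of your own. Each camera call takes 0.05 s, during which the arm holds its last target. There are 200 camera calls.

### The job

The blue jug has been pushed in under the low wire rack, where a hand cannot get at it. Pick up the pull hook, catch it low behind the jug's handle and gently slide the jug out, upright, until it is drawn firmly up against the end bar of the rack's pull-out frame, without forcing it; then free the hook, leaving the jug there, and lay the hook back flat on the worktop. Move the jug with the hook alone, never with the gripper or arm, and leave the plates, bowl, pan and rolling pin undisturbed.

Things in the scene. Friction and masses are not known exactly. Their poses are not given: they have to be found in the camera images.
- pull_hook: oven pull hook lying flat on the worktop right of the drainboard, 110 g. Origin under the middle of its wooden handle; own x runs along the tool from handle to hook, z up. Handle 130 long (x -65 to 65), 24 wide, 22 high. A straight steel shank, 8 in diameter, at height 11, runs from it to x = 235, where it bends sideways into the crook
- hook_grip (a point): on the handle's centre line, at x = 48, z = 11 of the pull hook, near its balance point (x about 55): the place to grip it, 24 mm wide across own y
- hook_crook (a point): middle of the crook, a straight bar 8 mm in diameter from (235, 0, 11) to its tip at (227, -32, 11) in the pull hook's frame: it points to own -y, the tip leaning 8 mm back towards the handle. This point is at (231, -16, 11)
- jug: blue plastic 2-litre jug with a vent button on its lid, on the drainboard under the rack; loose, 0.7 to 1.0 kg. Origin at the centre of its foot; own x to the handle, z up. Foot radius 65 (straight for the lowest 45), body 66, lid 70, height 208. It slides at a pull of 3 to 7 N; firmly up to the bar means some 4 N more, kept for half a second. Over 16 N, or rocking over 3 degrees, is too rough
- jug_handle (a point): where to hook the jug: centre of the handle's upright round bar (14 in diameter), 48 above the foot, 112 from the axis. The bar runs from 37 to 152 above the foot; the gap between it and the body is 38; the handle's lower arm has its top 35 above the foot. Hooked here the jug slides flat, hooked higher it rocks
- drainboard: fixed white ceramic drainboard 540 (own x) x 560 (own y), its top 12 above the worktop, with raised rims 18 wide along all four edges, tops 26 above the worktop. Origin: centre of its underside, on the worktop; its y points to its left end. The jug is to be drawn along its -y
- rack: fixed extending wire rack on the drainboard. Origin: the drainboard's centre, on its top; axes as the drainboard's. Its shelf covers x -240 to 45, y -75 to 235, underside 255 above the drainboard's top, with legs 10 in diameter at the corners. Open below on the right (-y), where its pull-out frame reaches out low over the drainboard
- bowl: loose steel bowl, rim radius 90, 82 high, on the drainboard; origin under its foot. To be left alone
- plate1: lowest of three white melamine plates, diameter 190, that lean on the bowl with their feet in the corner of the drainboard's right rim; origin at the centre of its underside, z square to the plate. To be left alone
- plate2: middle plate of the three, like plate1. To be left alone
- plate3: top plate of the three, like plate1. To be left alone
- pan: loose aluminium frying pan, rim radius 110, 45 high, black handle to its own +x reaching to 295 and 70 high; on the worktop right of the drainboard; origin under its middle. To be left alone
- rolling_pin: loose wooden rolling pin, 50 in diameter, 330 long along own x, lying on top of the rack; origin under its middle. To be left alone
- pullout_run (a point): a fixed point of the rack, 12 above the drainboard's top, in the middle of where the pull-out's end bar can stand. The bar is round, dark rubber, 8 in diameter, its centre 12 above the drainboard, along own x from -240 to 45; it has been left somewhere at rack y -209 to -244. Where exactly is NOT measured: feel for it. It stands firm when pressed gently; over 12 N would shove it

How it is judged (in metres and radians):
On the way, in this order (a step that is already met when the one before it is completed fails the run):
1. the hook's crook is behind the jug's handle, between handle and body, and pulls on it (contact force between pull_hook and jug above 1 N and x of hook_crook in the frame of jug between 0.065 and 0.109 m and y of hook_crook in the frame of jug between -0.025 and 0.025 m and z of hook_crook in the frame of jug between 0.025 and 0.155 m), for 0.2 s.
2. the hook draws the jug firmly against the end bar of the rack's pull-out (pressing on it with more than 2.5 N) (contact force between jug and rack above 2.5 N and contact force between pull_hook and jug above 1 N and y of jug in the frame of rack below -0.135 m), for 0.3 s.
At the end, for the whole second after the job is handed in: the jug stands upright and still, out from under the shelf, 135 to 185 mm to the right of the rack's origin, where the end bar stopped it, and the pull hook lies flat and still on the worktop, clear of the jug (y of jug in the frame of rack between -0.185 and -0.135 m and angle between jug's own z axis and vertical below 0.03 rad and linear speed of each of jug, pull_hook below 0.01 m/s and height (world z) of pull_hook below 0.006 m and angle between pull_hook's own z axis and vertical below 0.08 rad and contact force between pull_hook and jug below 0.1 N); the robot touches nothing.
It fails at once if the hook pulled on the jug with more than 16 N (contact force between pull_hook and jug above 16 N).
It fails at once if the jug was forced against the rack or its pull-out with more than 12 N (contact force between jug and rack above 12 N).
It fails at once if the jug was rocked by more than 0.05 rad (3 degrees), or lifted instead of slid (angle between jug's own z axis and vertical above 0.05 rad or height (world z) of jug above 0.022 m).
It fails at once if the gripper or arm touched the jug (contact force between any of the fingers, the arm and jug above 0.5 N).
It fails at once if a bystander was moved by more than 15 mm (distance of any of bowl, plate1, plate2, plate3, pan, rolling_pin from where it was at the start of the episode above 0.015 m).
It also fails if it takes over 72 s, if anything falls off the work surface, if the arm or the gripper's body presses on something with over 40 N, if the wrist force passes 120 N, or if a joint passes its speed limit or range.

## Working session

There is one attempt and no reset: what is moved stays moved. The work goes in short steps, Python scripts to look and compute and a tool call to move; the robot and the scene stay as the last step left them, time stands still between calls to the robot, and variables do not carry over. Pictures are saved under pics/ and viewed, about 8 in all and at most 12, crops included, and the job is handed in when it is done.

Besides the shell and the picture viewer there is one more tool, called as a command line: name --pt "numbers of a row" for each row, then --argument value for the rest. arm_command: Moves the arm, as the interface text tells. Its arguments: {"type":"object","properties":{"dp":{"type":"array"},"twist":{"type":"array"},"gripper":{"type":"array"},"newtons":{"type":"number"}},"required":["dp","twist","gripper"]}

```bash
ls; mkdir -p pics; cat > h.py <<'E'
import numpy as np, cv2
from cell import bot
def snap(c,fn=None):
    d=bot.camera(c)
    if fn: cv2.imwrite('pics/'+fn,d['image'][:,:,::-1])
    return d
def K(d):
    f=200/np.tan(np.radians(d['vertical_fov'])/2); return np.array([[f,0,d['cx']],[0,f,d['cy']],[0,0,1.]])
def dist(d): return np.array([d['k1'],0,0,0,0.])
def ray(d,uv):
    k=K(d); p=(np.array(uv,float)-[d['cx'],d['cy']])/k[0,0]
    q=p.copy()
    for _ in range(20): q=p/(1+d['k1']*(q@q))
    R=np.array(d['R']); return -R.T@np.array(d['t']), R.T@np.array([q[0],q[1],1.])
def atz(d,uv,z):
    o,r=ray(d,uv); return o+r*(z-o[2])/r[2]
def proj(d,X):
    Y=np.atleast_2d(X)@np.array(d['R']).T+np.array(d['t']); q=Y[:,:2]/Y[:,2:]
    q=q*(1+d['k1']*(q**2).sum(1,keepdims=True)); return q*K(d)[0,0]+[d['cx'],d['cy']]
def tri(d1,u1,d2,u2):
    o1,r1=ray(d1,u1);o2,r2=ray(d2,u2)
    s=np.linalg.lstsq(np.c_[r1,-r2],o2-o1,rcond=None)[0]
    a=o1+s[0]*r1;b=o2+s[1]*r2
    return (a+b)/2,np.linalg.norm(a-b)
E
python3 - <<'E'
from h import *
np.set_printoptions(precision=4,suppress=True)
ds={c:snap(c,c+'0.png') for c in('side','top')}
for c,d in ds.items(): print(c,d['vertical_fov'],d['cx'],d['cy'],d['k1'],-np.array(d['R']).T@d['t'],np.array(d['R']).tolist())
P={}
for n in ['pull_hook','hook_grip','hook_crook','jug','jug_handle','drainboard','rack','bowl','pan','pullout_run','plate3']:
    for c in ds:
        r=bot.tip_of(c,n); P[c,n]=r
        print(n,c,[(np.round(x['at'],1).tolist(),round(x['score'],2)) for x in r[:3]])
    if P['side',n] and P['top',n]: print('   ',tri(ds['side'],P['side',n][0]['at'],ds['top'],P['top',n][0]['at']))
print(bot.state())
E
```

```text
pics
side 57.14476986536304 320.2386576167381 201.14635982367676 -0.08039143807737562 [1.1848 0.7882 0.8794] [[-0.7267665006220141, 0.6865319715965161, -0.022006943209649264], [0.4449358855003488, 0.44611949208926366, -0.7765368352963291], [-0.5232996382261818, -0.5741526371565474, -0.6296874128315807]]
top 48.92596915209106 321.8578870248309 200.41452689876928 0.04171007315952533 [0.3607 0.1191 1.5992] [[-0.004694203353719871, -0.9999689626149243, -0.006327579450764459], [-0.986972971577224, 0.005650619032495079, -0.16078688964145502], [0.16081765397772013, 0.005490383536822871, -0.986968863671859]]
pull_hook side [([265.5, 167.5], 0.59)]
pull_hook top [([456.1, 242.4], 0.83)]
    (array([ 0.463 , -0.354 , -0.0019]), np.float64(0.005695828641382062))
hook_grip side [([270.8, 170.2], 0.51)]
hook_grip top [([443.8, 240.8], 0.58), ([393.6, 234.9], 0.49)]
    (array([ 0.4682, -0.3074,  0.0088]), np.float64(0.005637504630737204))
hook_crook side [([294.7, 190.4], 0.69), ([381.9, 228.6], 0.29)]
hook_crook top [([393.0, 235.6], 0.8)]
    (array([ 0.488 , -0.1265,  0.0092]), np.float64(0.00
[... 1081 characters left out ...]
side [([294.9, 249.0], 0.79), ([294.7, 249.4], 0.61)]
plate3 top [([314.2, 171.9], 0.61)]
    (array([0.7165, 0.154 , 0.0572]), np.float64(0.0019297386785429862))
{'t': 1.2, 'qpos': array([72.7652, 24.2414, 93.3871, -0.0018, 62.3724, -1.0885]), 'joint_vel': array([ 0.0002, -0.0441, -0.0315,  0.0382, -0.0262, -0.0863]), 'effort': array([  0.0021, -55.7369, -28.2133,  -0.    ,   0.0012,   0.    ]), 'tool_pos': array([0.1738, 0.6003, 0.3039]), 'orientation': array([[-0.9606,  0.2781,  0.    ],
       [ 0.2781,  0.9606, -0.    ],
       [-0.    , -0.    , -1.    ]]), 'contact_force': array([-0.3018, -0.8852, -0.1076]), 'ft_torque': array([-0.0226, -0.0048,  0.0282]), 'width': 0.9958273975985701}
```

View pics/side0.png

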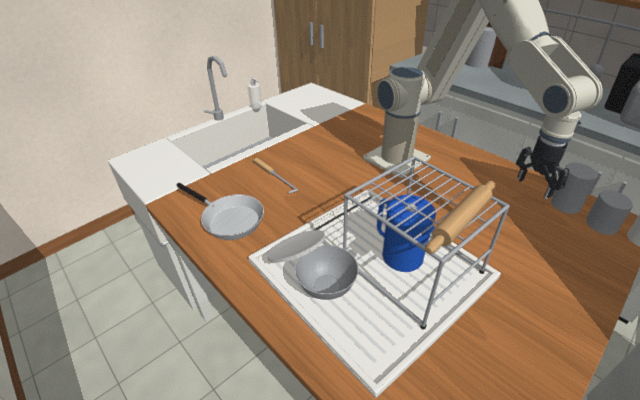

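View pics/top0.png

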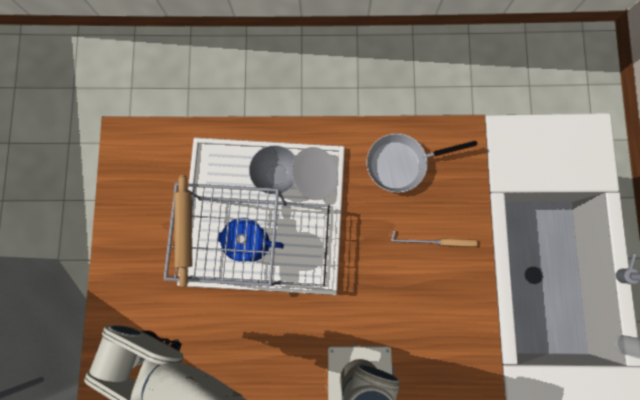

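```bash
cat >> h.py <<'E'
from scipy.optimize import minimize
def pose(p,z=0): 
    c,s=np.cos(p[2]),np.sin(p[2]); return lambda X:(np.atleast_2d(X)@np.array([[c,s,0],[-s,c,0],[0,0,1]]))+[p[0],p[1],z]
def box(a,b): return np.array([[x,y,z] for x in(a[0],b[0]) for y in(a[1],b[1]) for z in(a[2],b[2])])
def ring(r,z,n=24,c=0): t=np.linspace(0,2*np.pi,n); return np.c_[c+r*np.cos(t),r*np.sin(t),0*t+z]
MJ=[np.r_[ring(.065,0),ring(.066,.046),ring(.066,.19)],np.r_[ring(.070,.19),ring(.07,.2)],np.r_[ring(.007,.03,8,.112),ring(.007,.155,8,.112)],box([.06,-.006,.025],[.112,.006,.035]),box([.06,-.006,.147],[.112,.006,.157])]
MH=[box([-.065,-.012,0],[.065,.012,.022]),box([.06,-.004,.007],[.235,.004,.015]),np.array([[.239,-.0,.011],[.231,0,.011],[.223,-.032,.011],[.231,-.032,.011]])]
MD=[box([-.27,-.28,0],[.27,.28,.026])]
def render(d,M,f,S=2):
    im=np.zeros((400*S,640*S),np.uint8)
    for m in M: cv2.fillConvexPoly(im,cv2.convexHull(np.round((proj(d,f(m))*S+S/2-.5)*16).astype(np.int32)),1,cv2.LINE_8,4)
    return im>0
def fit(ds,regs,M,p0,z,hull=False,scale=(.02,.02,.1)):
    T={}
    for c,r in regs.items():
        r=r.astype(np.uint8)
        if hull:
            o=np.zeros_like(r);cv2.fillConvexPoly(o,cv2.convexHull(cv2.findNonZero(r)),1); r=o
        else: r=cv2.morphologyEx(r,cv2.MORPH_CLOSE,np.ones((5,5)))
        T[c]=cv2.resize(r,None,fx=2,fy=2,interpolation=cv2.INTER_NEAREST)>0
    def cost(p):
        s=0
        for c in T:
            R=render(ds[c],M,pose(p,z)); s+=1-(R&T[c]).sum()/(R|T[c]).sum()
        return s/len(T)
    p=np.array(p0,float)
    for k in (1,.3,.1):
        sim=np.array([p]+[p+np.eye(3)[i]*scale[i]*k for i in range(3)])
        p=minimize(cost,p,method='Nelder-Mead',options=dict(initial_simplex=sim,maxiter=150)).x
    return p,cost(p)
E
python3 - <<'E'
from h import *
np.set_printoptions(precision=4,suppress=True)
ds={c:snap(c) for c in('side','top')}
for n,M,p0,z,h in [('jug',MJ,[.46,.369,-1.6],.012,0),('pull_hook',MH,[.463,-.354,1.48],0,0),('drainboard',MD,[.57,.337,0],0,1)]:
    rg={c:bot.silhouettes(c,n) for c in ds}
    print(n,[(c,len(r),r[0]['score'],np.round(r[0]['bbox'],0).tolist(),int(r[0]['region'].sum())) for c,r in rg.items() if r])
    rg={c:r[0]['region'] for c,r in rg.items() if r}
    for sub in [list(rg)]+[[c] for c in rg]:
        print('  ',sub,fit(ds,{c:rg[c] for c in sub},M,p0,z,h))
E
```

```text
jug [('side', 1, 0.59, [378.0, 194.0, 436.0, 274.0], 2565), ('top', 1, 0.79, [222.0, 218.0, 285.0, 260.0], 1593)]
   ['side', 'top'] (array([ 0.467 ,  0.3805, -1.7028]), np.float64(0.12688103472945172))
   ['side'] (array([ 0.4699,  0.3808, -1.7058]), np.float64(0.1470588235294118))
   ['top'] (array([ 0.4657,  0.3825, -1.6872]), np.float64(0.09724794919290813))
pull_hook [('side', 2, 0.77, [255.0, 157.0, 296.0, 191.0], 205), ('top', 1, 0.69, [390.0, 232.0, 479.0, 249.0], 383)]
   ['side', 'top'] (array([ 0.4657, -0.3556,  1.5241]), np.float64(0.33415966705480127))
   ['side'] (array([ 0.4698, -0.3528,  1.5186]), np.float64(0.30534351145038163))
   ['top'] (array([ 0.4648, -0.3553,  1.5317]), np.float64(0.2560660815694372))
drainboard [('side', 1, 0.68, [248.0, 154.0, 511.0, 400.0], 22883), ('top', 1, 0.82, [165.0, 139.0, 345.0, 292.0], 17006)]
   ['side', 'top'] (array([ 0.5714,  0.3436, -0.0686]), np.float64(0.1543254368641922))
   ['side'] (array([ 0.5758,  0.3427, -0.0639]), np.float64(0.23362646566164158))
   ['top'] (array([ 0.5702,  0.3435, -0.0656]), np.float64(0.07094057276610222))
```

```bash
python3 - <<'E'
from h import *
ds={c:snap(c) for c in('side','top')}
def over(c,x0,y0,x1,y1,S):
    d=ds[c]; im=cv2.resize(d['image'][:,:,::-1][y0:y1,x0:x1],None,fx=S,fy=S,interpolation=cv2.INTER_CUBIC)
    def pl(X,col,cl=True): cv2.polylines(im,[np.round((proj(d,X)-[x0,y0]+.5)*S-.5).astype(np.int32)],cl,col,1,cv2.LINE_AA)
    j=pose([.467,.3805,-1.70],.012); pl(j(ring(.065,0)),(0,255,255)); pl(j(ring(.07,.2)),(0,255,255)); pl(j(np.array([[.112,0,.037],[.112,0,.152]])),(0,0,255))
    h=pose([.4655,-.3555,1.525]); pl(h(np.array([[-.065,-.012,.022],[.065,-.012,.022],[.065,.012,.022],[-.065,.012,.022]])),(0,255,0)); pl(h(np.array([[.065,0,.011],[.235,0,.011],[.227,-.032,.011]])),(0,0,255),False)
    b=pose([.571,.3435,-.066]); q=np.array([[-.27,-.28,.026],[.27,-.28,.026],[.27,.28,.026],[-.27,.28,.026]]);pl(b(q),(255,0,255))
    for y in(-.075,.235): 
        pl(b(np.array([[-.24,y,.267],[.045,y,.267],[.045,y,.012],[-.24,y,.012]])),(255,255,0))
    for y in(-.209,-.244): pl(b(np.array([[-.24,y,.024],[.045,y,.024]])),(0,128,255))
    return im
cv2.imwrite('pics/ot.png',over('top',160,125,480,305,2.5))
cv2.imwrite('pics/os.png',over('side',230,140,530,390,2.4))
E
```

```text
(no output)
```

View pics/ot.png

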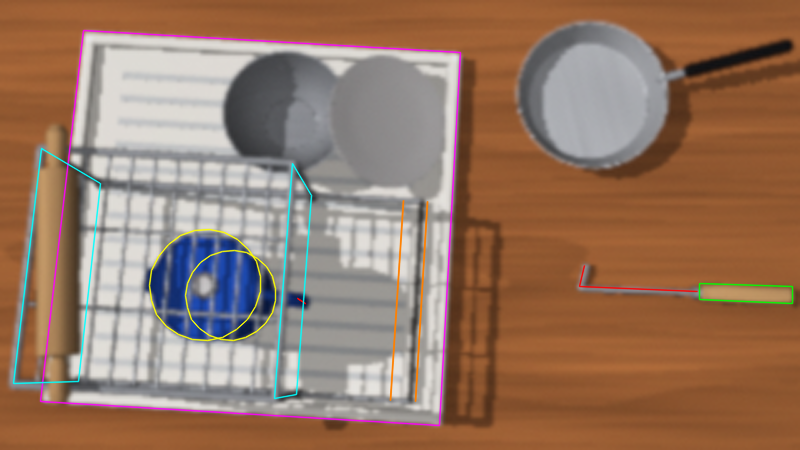

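View pics/os.png

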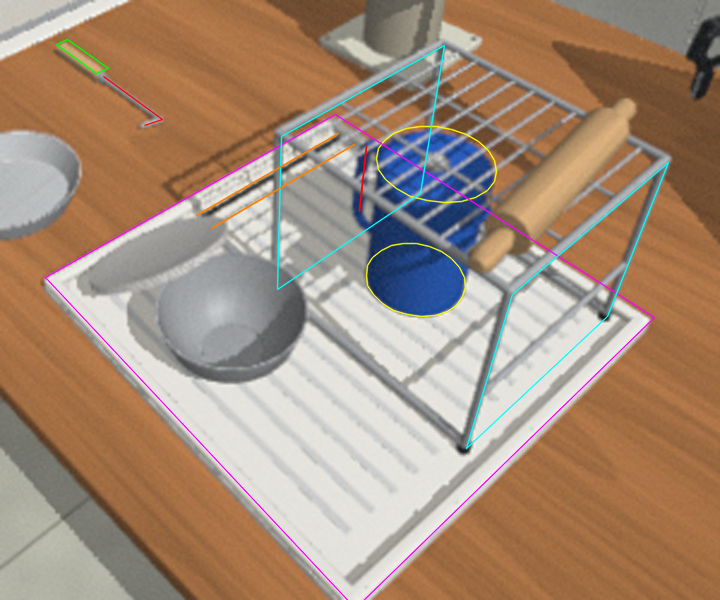

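arm_command --pt "0 0 -0.02" --pt "0 0 -0.02" --pt "0 0 -0.02" --pt "0 0 -0.02" --pt "0 0 -0.02" --pt "0 0 -0.02" --pt "0 0 -0.02" --pt "0 0 -0.02" --twist '[8.5, 8.5, 8.5, 8.5, 8.5, 8.5, 8.5, 8.5]' --gripper '[0, 0, 0, 0, 0, 0, 0, 0]' --newtons 80

```text
t: 2.5
tool_pos: [0.1737, 0.6002, 0.4648]
orientation: [[-0.096, 0.995, -0.0], [0.995, 0.096, -0.0], [-0.0, -0.0, -1.0]]
contact_force: [0.5, 0.1, 0.1]
width: 0.999
```

```bash
cat >> h.py <<'E'
def rel(x,y,z,yaw):
    "moves needed: tool x,y,z shift (in the FINAL tool axes) and twist to TCP x,y,z, tool-x yaw (deg)"
    s=bot.state(); R=np.array(s['orientation']); now=np.degrees(np.arctan2(R[1,0],R[0,0]))
    a=np.radians(yaw); X=np.array([np.cos(a),np.sin(a),0]);Z=np.array([0,0,-1]);Y=np.cross(Z,X)
    d=np.array([x,y,z])-s['tool_pos']
    print('t',s['t'],'tcp',np.round(s['tool_pos'],4),'yaw',round(now,2),'F',np.round(s['contact_force'],2),'M',np.round(s['ft_torque'],2),'w',round(s['width'],3),'q6',np.round(s['qpos'],1))
    Xn,Yn=R[:,0],R[:,1]
    print('final axes dp',np.round([X@d,Y@d,Z@d],4),'current axes',np.round([Xn@d,Yn@d,-d[2]],4),'twist',round((now-yaw+180)%360-180,2))
E
python3 -c "
from h import *
rel(.468,-.3075,.2,87.4)"
```

```text
t 2.5 tcp [0.1737 0.6002 0.4648] yaw 95.51 F [0.53 0.07 0.05] M [ 0.04 -0.04 -0.01] w 0.999 q6 [72.8 16.5 83.3 -0.  80.2 67.3]
final axes dp [-0.8934  0.3352  0.2648] current axes [-0.9317  0.2058  0.2648] twist 8.11
```

arm_command --pt "0 0 0" --pt "-0.0455 0.017 0" --pt "-0.0455 0.017 0" --pt "-0.0455 0.017 0" --pt "-0.0455 0.017 0" --pt "-0.0455 0.017 0" --pt "-0.0455 0.017 0" --pt "-0.0455 0.017 0" --twist '[8.1, 0, 0, 0, 0, 0, 0, 0]' --gripper '[0, 0, 0, 0, 0, 0, 0, 0]'

```text
t: 3.3
tool_pos: [0.2802, 0.2756, 0.4641]
orientation: [[0.038, 0.999, 0.001], [0.999, -0.038, 0.0], [0.0, 0.001, -1.0]]
contact_force: [0.7, 0.0, 0.2]
width: 0.998
```

arm_command --pt "-0.0455 0.017 0" --pt "-0.0455 0.017 0" --pt "-0.0455 0.017 0" --pt "-0.0455 0.017 0" --pt "-0.0455 0.017 0" --pt "-0.0455 0.017 0" --pt "-0.0455 0.017 0" --pt "-0.0455 0.017 0" --twist '[0, 0, 0, 0, 0, 0, 0, 0]' --gripper '[0, 0, 0, 0, 0, 0, 0, 0]'

```text
t: 4.1
tool_pos: [0.4018, -0.0938, 0.4643]
orientation: [[0.04, 0.999, 0.001], [0.999, -0.04, -0.0], [-0.0, 0.001, -1.0]]
contact_force: [0.4, 0.5, 1.1]
width: 1.002
```

arm_command --pt "-0.042 0.016 0.02" --pt "-0.042 0.016 0.02" --pt "-0.042 0.016 0.02" --pt "-0.042 0.016 0.02" --pt "-0.03 0.012 0.03" --pt "0 0 0.045" --pt "0 0 0.045" --pt "0 0 0.045" --twist '[0, 0, 0, 0, 0, 0, 0, 0]' --gripper '[0, 0, 0, 0, 0, 0, 0, 0]'

```text
t: 4.9
tool_pos: [0.4699, -0.2928, 0.2174]
orientation: [[0.04, 0.999, 0.001], [0.999, -0.04, -0.0], [-0.0, 0.001, -1.0]]
contact_force: [-0.2, -0.2, 0.3]
width: 1.0
```

```bash
python3 -c "
from h import *
ds={c:snap(c) for c in('side','top')}
rg={c:bot.silhouettes(c,'pull_hook') for c in ds}
print({c:[(x['score'],x['bbox'],x['region'].sum()) for x in r] for c,r in rg.items()})
print([(c,bot.tip_of(c,'hook_crook')) for c in ds])
rel(.468,-.3075,.077,87.4)"
```

```text
{'side': [(0.71, [256.3, 158.0, 273.3, 176.5], np.int64(113)), (0.7, [316.2, 154.6, 507.3, 327.7], np.int64(4633))], 'top': [(0.32, [220.2, 219.7, 279.4, 259.3], np.int64(1525))]}
[('side', [{'at': [293.6, 189.9], 'score': 0.8}, {'at': [458.0, 223.2], 'score': 0.46}]), ('top', [])]
t 5.2 tcp [ 0.4714 -0.2932  0.2215] yaw 87.76 F [0.88 0.52 0.66] M [-0.   -0.01  0.01] w 1.002 q6 [-33.1  24.7 105.8  -0.   49.3 -30.9]
final axes dp [-0.0144 -0.0027  0.1445] current axes [-0.0141 -0.0033  0.1445] twist 0.36
```

arm_command --pt "-0.014 -0.003 0.04" --pt "0 0 0.04" --pt "0 0 0.04" --pt "0 0 0.024" --pt "0 0 0" --pt "0 0 0" --pt "0 0 0" --twist '[0.3, 0, 0, 0, 0, 0, 0]' --gripper '[0, 0, 0, 0, 0, 120, 120]' --newtons 50

```text
t: 5.9
tool_pos: [0.468, -0.3073, 0.0775]
orientation: [[0.044, 0.999, 0.004], [0.999, -0.044, -0.003], [-0.002, 0.004, -1.0]]
contact_force: [-0.7, -0.1, 0.1]
width: 0.692
```

arm_command --pt "0 0 0" --pt "0 0 0" --pt "0 0 0" --pt "0 0 0" --pt "0 0 0" --pt "0 0 0" --pt "0 0 0" --pt "0 0 0" --twist '[0, 0, 0, 0, 0, 0, 0, 0]' --gripper '[160, 200, 255, 255, 255, 255, 255, 255]' --newtons 90

```text
t: 6.7
tool_pos: [0.4672, -0.3068, 0.0766]
orientation: [[0.044, 0.999, 0.002], [0.999, -0.044, -0.001], [-0.001, 0.002, -1.0]]
contact_force: [-1.8, 1.3, 11.5]
width: 0.257
```

```bash
python3 -c "
from h import *
rel(.468,-.3075,.077,87.4)"
```

```text
t 6.7 tcp [ 0.4672 -0.3068  0.0766] yaw 87.46 F [-1.76  1.34 11.46] M [0.21 0.22 0.03] w 0.257 q6 [-34.5  38.8 107.4   0.   33.7 -32. ]
final axes dp [-0.0007  0.0008 -0.0004] current axes [-0.0007  0.0008 -0.0004] twist 0.06
```

arm_command --pt "0 0 -0.01" --pt "0 0 -0.03" --pt "0 0 -0.04" --pt "0 0 -0.02" --pt "0 0 0" --pt "0 0 0" --twist '[0, 0, 0, 0, 0, 0]' --gripper '[255, 255, 255, 255, 255, 255]'

```text
t: 7.3
tool_pos: [0.4663, -0.3062, 0.1753]
orientation: [[0.044, 0.999, 0.001], [0.999, -0.044, -0.0], [-0.0, 0.001, -1.0]]
contact_force: [-0.3, 0.1, -0.9]
width: 0.262
```

```bash
cat > look.py <<'E'
from h import *
def look(fn,extra=None):
    ds={c:snap(c) for c in('side','top')}
    for n in('hook_crook','jug_handle'):
        r={c:bot.tip_of(c,n) for c in ds}
        if all(r.values()): print(n,tri(ds['side'],r['side'][0]['at'],ds['top'],r['top'][0]['at']),[r[c][0]['score'] for c in ds])
        else: print(n,{c:len(v) for c,v in r.items()})
    return ds
E
python3 - <<'E'
from look import *
rel(.468,-.3075,.126,87.4)
ds=look('x')
# overlay predicted hook given tcp: crook at tcp + 0.187 along tool x, offset
s=bot.state();R=np.array(s['orientation']);T=np.array(s['tool_pos'])
out=[]
for c,(x0,y0,x1,y1) in {'side':(240,120,360,220),'top':(370,190,500,280)}.items():
    d=ds[c];S=5 if c=='side' else 5
    im=cv2.resize(d['image'][y0:y1,x0:x1,::-1],None,fx=S,fy=S,interpolation=cv2.INTER_CUBIC)
    # hook frame pts -> tool: grip x=48 at tool x 0; hook z 11 at tool z .066
    H=np.array([[.065,0,.011],[.235,0,.011],[.227,-.032,.011]])
    W=T+np.array([R@np.array([h[0]-.048,-h[1],.077-h[2]]) for h in H])
    cv2.polylines(im,[np.round((proj(d,W)-[x0,y0]+.5)*S).astype(np.int32)],False,(0,0,255),1,cv2.LINE_AA)
    out.append(cv2.resize(im,(650,450) if c=='top' else (540,450)))
    print(W)
cv2.imwrite('pics/grip.png',cv2.resize(np.hstack(out),None,fx=.67,fy=.67))
E
```

```text
t 7.3 tcp [ 0.4663 -0.3062  0.1753] yaw 87.45 F [-0.28  0.06 -0.92] M [ 0.06  0.01 -0.03] w 0.262 q6 [-34.5  29.1 106.5  -0.   44.3 -32. ]
final axes dp [-0.0012  0.0017  0.0493] current axes [-0.0012  0.0017  0.0493] twist 0.05
hook_crook (array([ 0.49540987, -0.12148134,  0.11289985]), np.float64(0.007540852292689653)) [0.52, 0.55]
jug_handle (array([0.44287693, 0.27260534, 0.04123719]), np.float64(0.003297742844166099)) [0.63, 0.86]
[[ 0.46664259 -0.2889404   0.10781599]
 [ 0.47419326 -0.11910827  0.10800644]
 [ 0.50580631 -0.12852161  0.10793925]]
[[ 0.46664259 -0.2889404   0.10781599]
 [ 0.47419326 -0.11910827  0.10800644]
 [ 0.50580631 -0.12852161  0.10793925]]
```

View pics/grip.png

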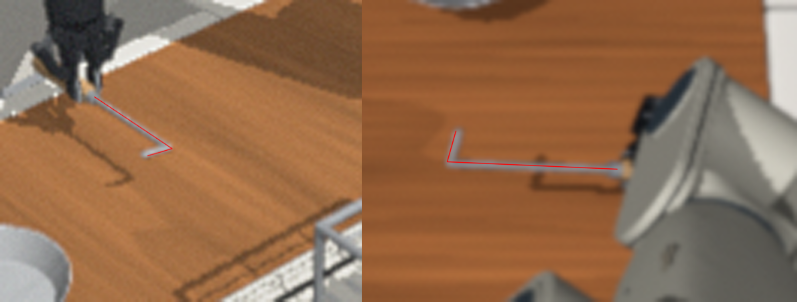

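```bash
python3 -c "
from h import *
rel(.365,-.081,.127,85)"
```

```text
t 7.6 tcp [ 0.466  -0.306   0.1738] yaw 87.45 F [-0.93 -0.17 -1.07] M [-0.02  0.04  0.01] w 0.256 q6 [-34.5  29.2 106.5  -0.   44.4 -32. ]
final axes dp [ 0.2153 -0.1202  0.0468] current axes [ 0.2202 -0.1108  0.0468] twist 2.45
```

arm_command --pt "0 0 0" --pt "0.036 -0.02 0" --pt "0.036 -0.02 0" --pt "0.036 -0.02 0.009" --pt "0.036 -0.02 0.0095" --pt "0.036 -0.02 0.0095" --pt "0.0355 -0.02 0.0095" --pt "0 0 0.0095" --twist '[2.45, 0, 0, 0, 0, 0, 0, 0]' --gripper '[255, 255, 255, 255, 255, 255, 255, 255]'

```text
t: 8.4
tool_pos: [0.3619, -0.0779, 0.1271]
orientation: [[0.084, 0.996, -0.005], [0.996, -0.084, 0.002], [0.001, -0.006, -1.0]]
contact_force: [0.6, 0.9, -0.9]
width: 0.258
```

arm_command --pt "0.03 0 0" --pt "0.03 0 0" --pt "0.03 0 0" --pt "0.02 0 0" --pt "0 0 0" --pt "0 0 0" --twist '[0, 0, 0, 0, 0, 0]' --gripper '[255, 255, 255, 255, 255, 255]'

```text
t: 9.0
tool_pos: [0.3755, 0.0283, 0.1277]
orientation: [[0.086, 0.996, -0.0], [0.996, -0.086, -0.0], [-0.0, -0.0, -1.0]]
contact_force: [-0.4, 0.6, -1.1]
width: 0.259
```

```bash
cat > ov.py <<'E'
from h import *
def ov(fn,jug,crops,S=5):
    ds={c:snap(c) for c in('side','top')}
    s=bot.state();R=np.array(s['orientation']);T=np.array(s['tool_pos'])
    out=[]
    for c,(x0,y0,x1,y1) in crops.items():
        d=ds[c]; im=cv2.resize(d['image'][y0:y1,x0:x1,::-1],None,fx=S,fy=S,interpolation=cv2.INTER_CUBIC)
        def pl(W,col,cl=False): cv2.polylines(im,[np.round((proj(d,W)-[x0,y0]+.5)*S).astype(np.int32)],cl,col,1,cv2.LINE_AA)
        W=T+np.array([R@np.array([h[0]-.048,-h[1],.077-h[2]]) for h in np.array([[.065,0,.011],[.235,0,.011],[.227,-.032,.011]])])
        pl(W,(0,0,255)); j=pose(jug,.012); pl(j(np.array([[.112,0,.037],[.112,0,.152]])),(0,255,0)); pl(j(ring(.065,0)),(0,255,255)); pl(j(ring(.07,.2)),(0,255,255))
        out.append(im)
    h=min(i.shape[0] for i in out); cv2.imwrite('pics/'+fn,np.hstack([i[:h] for i in out]))
    return ds
E
python3 - <<'E'
from ov import *
ds=ov('pre.png',[.467,.3805,-1.70],{'side':(330,180,420,280),'top':(250,210,320,310)})
rel(.3823,.118,.127,85)
E
```

```text
t 9.1 tcp [0.3753 0.0277 0.1278] yaw 84.97 F [ 0.15 -0.87 -1.09] M [ 0.01 -0.02  0.03] w 0.26 q6 [  2.4  24.3 129.5  -0.   26.2   7.5]
final axes dp [ 0.0905 -0.0009  0.0008] current axes [ 0.0905 -0.001   0.0008] twist -0.03
```

View pics/pre.png

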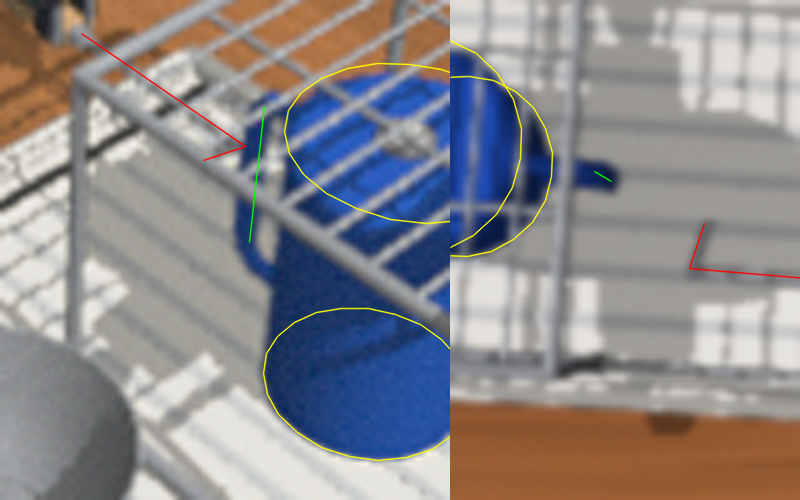

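arm_command --pt "0.03 -0.001 0" --pt "0.03 0 0" --pt "0.02 0 0" --pt "0.01 0 0" --pt "0 0 0" --twist '[0, 0, 0, 0, 0]' --gripper '[255, 255, 255, 255, 255]'

```text
t: 9.6
tool_pos: [0.3824, 0.1182, 0.1279]
orientation: [[0.086, 0.996, 0.0], [0.996, -0.086, 0.0], [0.0, 0.0, -1.0]]
contact_force: [0.2, 0.1, -1.5]
width: 0.256
```

arm_command --pt "0 0.01 0" --pt "0 0.01 0" --pt "0 0.01 0" --pt "0 0.007 0" --pt "0 0.003 0" --pt "0 0 0" --twist '[0, 0, 0, 0, 0, 0]' --gripper '[255, 255, 255, 255, 255, 255]'

```text
t: 10.2
tool_pos: [0.4224, 0.1144, 0.1279]
orientation: [[0.088, 0.996, 0.0], [0.996, -0.088, 0.0], [0.0, 0.0, -1.0]]
contact_force: [-0.3, 0.0, -1.4]
width: 0.259
```

```bash
python3 - <<'E'
from ov import *
ds=ov('in.png',[.467,.3805,-1.70],{'side':(330,180,420,280),'top':(250,210,320,310)})
rel(.4241,.1143,.127,85)
E
```

```text
t 10.3 tcp [0.4216 0.1145 0.1278] yaw 85.0 F [ 0.47  0.01 -1.84] M [0.01 0.04 0.01] w 0.253 q6 [ 13.6  27.2 122.3   0.   30.6  18.6]
final axes dp [0.     0.0025 0.0008] current axes [0.     0.0025 0.0008] twist -0.0
```

View pics/in.png

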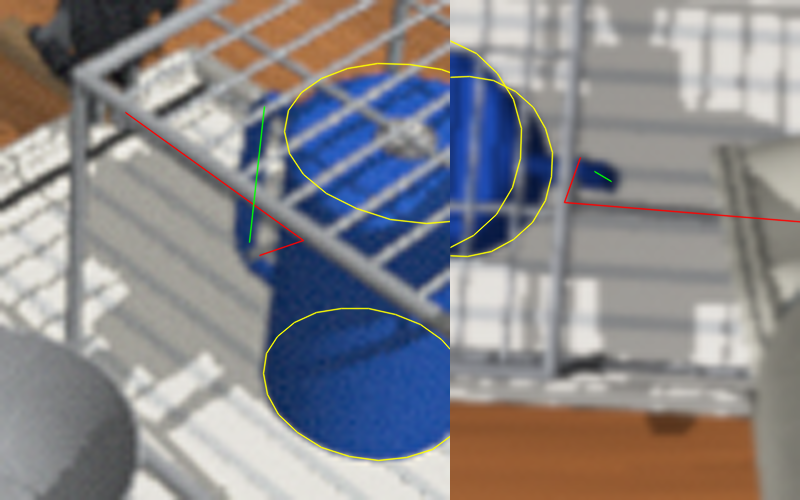

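arm_command --pt "-0.005 0.002 0" --pt "-0.005 0 0" --pt "-0.002 0 0" --pt "-0.002 0 0" --pt "-0.002 0 0" --pt "-0.002 0 0" --pt "-0.002 0 0" --pt "-0.002 0 0" --twist '[0, 0, 0, 0, 0, 0, 0, 0]' --gripper '[255, 255, 255, 255, 255, 255, 255, 255]'

```text
t: 11.1
tool_pos: [0.4221, 0.0925, 0.1279]
orientation: [[0.087, 0.996, 0.0], [0.996, -0.087, 0.0], [0.0, 0.0, -1.0]]
contact_force: [-0.1, 3.4, -1.4]
width: 0.255
```

arm_command --pt "-0.002 0 0" --pt "-0.002 0 0" --pt "-0.003 0 0" --pt "-0.003 0 0" --pt "-0.003 0 0" --pt "-0.003 0 0" --pt "-0.003 0 0" --pt "-0.003 0 0" --twist '[0, 0, 0, 0, 0, 0, 0, 0]' --gripper '[255, 255, 255, 255, 255, 255, 255, 255]'

```text
t: 11.9
tool_pos: [0.4201, 0.0704, 0.1279]
orientation: [[0.087, 0.996, -0.0], [0.996, -0.087, 0.0], [0.0, -0.0, -1.0]]
contact_force: [0.8, 4.0, -0.8]
width: 0.263
```

```bash
python3 - <<'E'
from h import *
ds={c:snap(c) for c in('side','top')}
rg={c:bot.silhouettes(c,'jug') for c in ds}
rg={c:r[0]['region'] for c,r in rg.items() if r}
p,c=fit(ds,rg,MJ,[.465,.36,-1.68],.012); print(p,c)
rel(.42,-.08,.127,86.2)
E
```

```text
[ 0.46287103  0.34857506 -1.68558629] 0.16596677909050989
t 12.1 tcp [0.4199 0.0704 0.1279] yaw 84.99 F [ 0.74 -0.91 -0.93] M [ 0.03 -0.07 -0.04] w 0.257 q6 [  7.9  26.6 123.6  -0.   29.8  12.9]
final axes dp [-0.15    0.01    0.0009] current axes [-0.1498  0.0132  0.0009] twist -1.21
```

arm_command --pt "-0.002 0 0" --pt "-0.003 0 0" --pt "-0.004 0 0" --pt "-0.005 0 0" --pt "-0.005 0 0" --pt "-0.005 0 0" --pt "-0.005 0 0" --pt "-0.005 0 0" --twist '[0, 0, 0, 0, 0, 0, 0, 0]' --gripper '[255, 255, 255, 255, 255, 255, 255, 255]'

```text
t: 12.9
tool_pos: [0.4171, 0.0363, 0.1279]
orientation: [[0.087, 0.996, -0.0], [0.996, -0.087, -0.0], [-0.0, -0.0, -1.0]]
contact_force: [-0.7, 3.9, -1.4]
width: 0.259
```

arm_command --pt "-0.005 0 0" --pt "-0.005 0 0" --pt "-0.005 0 0" --pt "-0.005 0 0" --pt "-0.005 0 0" --pt "-0.005 0 0" --pt "-0.005 0 0" --pt "-0.005 0 0" --twist '[0, 0, 0, 0, 0, 0, 0, 0]' --gripper '[255, 255, 255, 255, 255, 255, 255, 255]'

```text
t: 13.7
tool_pos: [0.4136, -0.0035, 0.1279]
orientation: [[0.087, 0.996, -0.0], [0.996, -0.087, -0.0], [-0.0, -0.0, -1.0]]
contact_force: [1.3, 2.9, -1.4]
width: 0.256
```

arm_command --pt "-0.005 0 0" --pt "-0.005 0 0" --pt "-0.004 0 0" --pt "-0.004 0 0" --pt "-0.003 0 0" --pt "-0.003 0 0" --pt "-0.003 0 0" --pt "-0.003 0 0" --twist '[0, 0, 0, 0, 0, 0, 0, 0]' --gripper '[255, 255, 255, 255, 255, 255, 255, 255]'

```text
t: 14.5
tool_pos: [0.4111, -0.0332, 0.1279]
orientation: [[0.087, 0.996, -0.0], [0.996, -0.087, -0.0], [-0.0, -0.0, -1.0]]
contact_force: [1.2, 2.8, -1.0]
width: 0.261
```

```bash
python3 - <<'E'
from h import *
ds={c:snap(c) for c in('side','top')}
rg={c:bot.silhouettes(c,'jug') for c in ds}
rg={c:r[0]['region'] for c,r in rg.items() if r}
p,c=fit(ds,rg,MJ,[.455,.25,-1.66],.012); print(p,c)
d=p[:2]-[.571,.3435]; print('rack xy',d[0]-.066*d[1],d[1]+.066*d[0])
rel(.42,-.08,.127,86.2)
E
```

```text
[ 0.45257153  0.24336655 -1.68144186] 0.1504077802748502
rack xy -0.11181966671775838 -0.10794972994658236
t 14.7 tcp [ 0.411  -0.0332  0.1279] yaw 85.0 F [ 0.7   0.44 -0.93] M [ 0.02 -0.06  0.04] w 0.26 q6 [ -6.3  26.  125.2  -0.   28.8  -1.2]
final axes dp [-0.0461  0.0121  0.0009] current axes [-0.0459  0.013   0.0009] twist -1.2
```

arm_command --pt "-0.002 0 0" --pt "-0.003 0 0" --pt "-0.003 0 0" --pt "-0.003 0 0" --pt "-0.003 0 0" --pt "-0.003 0 0" --pt "-0.002 0 0" --pt "-0.002 0 0" --twist '[0, 0, 0, 0, 0, 0, 0, 0]' --gripper '[255, 255, 255, 255, 255, 255, 255, 255]'

```text
t: 15.5
tool_pos: [0.4092, -0.0541, 0.1279]
orientation: [[0.087, 0.996, -0.0], [0.996, -0.087, 0.0], [0.0, -0.0, -1.0]]
contact_force: [1.0, 4.0, -1.2]
width: 0.261
```

arm_command --pt "-0.001 0 0" --pt "-0.001 0 0" --pt "-0.001 0 0" --pt "-0.001 0 0" --pt "-0.001 0 0" --pt "-0.001 0 0" --twist '[0, 0, 0, 0, 0, 0]' --gripper '[255, 255, 255, 255, 255, 255]'

```text
t: 16.1
tool_pos: [0.4087, -0.0599, 0.1279]
orientation: [[0.087, 0.996, -0.0], [0.996, -0.087, -0.0], [-0.0, -0.0, -1.0]]
contact_force: [0.5, 4.1, -2.0]
width: 0.256
```

arm_command --pt "-0.001 0 0" --pt "-0.001 0 0" --pt "-0.001 0 0" --pt "-0.001 0 0" --pt "-0.001 0 0" --twist '[0, 0, 0, 0, 0]' --gripper '[255, 255, 255, 255, 255]'

```text
t: 16.6
tool_pos: [0.4083, -0.0649, 0.1279]
orientation: [[0.087, 0.996, -0.0], [0.996, -0.087, 0.0], [-0.0, -0.0, -1.0]]
contact_force: [0.2, 3.9, -1.1]
width: 0.257
```

```bash
python3 - <<'E'
from h import *
for c in('side','top'):
    g=cv2.imread(f'pics/{c}0.png').astype(np.float32).mean(2); d=snap(c); b=pose([.571,.3435,-.066])
    ys=np.arange(-.262,-.195,.002); 
    for xs in (np.linspace(-.21,-.05,60),np.linspace(-.05,.02,40)):
        v=[]
        for y in ys:
            p=proj(d,b(np.c_[xs,0*xs+y,0*xs+.024])).astype(np.float32)
            v.append(np.median(cv2.remap(g,p[None,:,0],p[None,:,1],cv2.INTER_LINEAR)))
        v=np.array(v); print(c,' '.join(f'{int(-y*1000)}:{int(a)}' for y,a in zip(ys,v)))
E
```

```text
side 262:200 260:197 258:196 256:196 254:202 252:209 250:215 248:214 246:200 244:175 242:142 240:108 238:82 236:77 234:93 231:122 229:146 227:170 225:191 223:201 221:203 219:198 217:186 215:180 213:165 211:159 209:158 207:158 205:157 203:158 201:158 199:157 197:156 195:155
side 262:217 260:214 258:209 256:209 254:212 252:217 250:222 248:220 246:210 244:186 242:148 240:111 238:80 236:74 234:91 231:128 229:167 227:198 225:219 223:227 221:226 219:220 217:209 215:194 213:185 211:190 209:202 207:214 205:222 203:223 201:223 199:223 197:223 195:222
top 262:208 260:212 258:207 256:194 254:176 252:163 250:157 248:154 246:153 244:149 242:136 240:114 238:92 236:91 234:119 231:151 229:173 227:175 225:167 223:160 221:155 219:155 217:156 215:155 213:154 211:153 209:153 207:152 205:152 203:151 201:151 199:151 197:151 195:151
top 262:200 260:204 258:199 256:186 254:169 252:160 250:156 248:157 246:164 244:167 242:157 240:125 238:101 236:97 234:115 231:149 229:170 227:187 225:188 223:191 221:193 219:200 217:206 215:210 213:211 211:211 209:211 207:211 205:210 203:207 201:199 199:188 197:179 195:177
```

arm_command --pt "-0.001 0 0" --pt "-0.002 0 0" --pt "-0.002 0 0" --pt "-0.002 0 0" --pt "-0.002 0 0" --pt "-0.002 0 0" --pt "-0.002 0 0" --pt "-0.001 0 0" --twist '[0, 0, 0, 0, 0, 0, 0, 0]' --gripper '[255, 255, 255, 255, 255, 255, 255, 255]'

```text
t: 17.5
tool_pos: [0.407, -0.079, 0.1279]
orientation: [[0.087, 0.996, -0.0], [0.996, -0.087, 0.0], [0.0, -0.0, -1.0]]
contact_force: [-0.4, 4.3, -0.0]
width: 0.256
```

```bash
cat > jf.py <<'E'
from h import *
def jf(p0):
    ds={c:snap(c) for c in('side','top')}
    rg={c:bot.silhouettes(c,'jug') for c in ds}
    rg={c:r[0]['region'] for c,r in rg.items() if r}
    for sub in [list(rg)]+[[c] for c in rg]:
        p,c=fit(ds,{k:rg[k] for k in sub},MJ,p0,.012)
        d=p[:2]-[.571,.3435]; print(sub,p,c,'rack xy',np.round([d[0]-.066*d[1],d[1]+.066*d[0]],4))
E
python3 -c "
from jf import *
jf([.45,.2,-1.67]); rel(.42,-.08,.127,86.2)"
```

```text
['side', 'top'] [ 0.44932712  0.19996768 -1.69057611] 0.0975881229081128 rack xy [-0.1122 -0.1516]
['side'] [ 0.45498922  0.20001141 -1.66862777] 0.1313566480824464 rack xy [-0.1065 -0.1511]
['top'] [ 0.44933527  0.20069554 -1.69072357] 0.04536142815335087 rack xy [-0.1122 -0.1508]
t 17.7 tcp [ 0.4071 -0.0789  0.1279] yaw 85.01 F [ 0.26  0.36 -1.32] M [ 0.16 -0.03  0.03] w 0.257 q6 [-12.6  26.1 125.   -0.   28.9  -7.6]
final axes dp [-0.0002  0.0129  0.0009] current axes [0.     0.0129 0.0009] twist -1.19
```

arm_command --pt "-0.001 0 0" --pt "-0.001 0 0" --pt "-0.001 0 0" --pt "-0.001 0 0" --pt "-0.001 0 0" --pt "-0.001 0 0" --pt "-0.001 0 0" --pt "-0.001 0 0" --twist '[0, 0, 0, 0, 0, 0, 0, 0]' --gripper '[255, 255, 255, 255, 255, 255, 255, 255]'

```text
t: 18.5
tool_pos: [0.4064, -0.0868, 0.1279]
orientation: [[0.087, 0.996, 0.0], [0.996, -0.087, -0.0], [-0.0, 0.0, -1.0]]
contact_force: [0.6, 3.3, -1.4]
width: 0.256
```

arm_command --pt "-0.001 0 0" --pt "-0.001 0 0" --twist '[0, 0]' --gripper '[255, 255]'

```text
t: 18.7
tool_pos: [0.4062, -0.0888, 0.1279]
orientation: [[0.087, 0.996, -0.0], [0.996, -0.087, -0.0], [-0.0, -0.0, -1.0]]
contact_force: [0.7, 2.6, -1.6]
width: 0.255
```

arm_command --pt "-0.001 0 0" --pt "-0.001 0 0" --twist '[0, 0]' --gripper '[255, 255]'

```text
t: 18.9
tool_pos: [0.406, -0.0908, 0.1279]
orientation: [[0.087, 0.996, -0.0], [0.996, -0.087, 0.0], [0.0, -0.0, -1.0]]
contact_force: [0.5, 4.0, -1.2]
width: 0.265
```

arm_command --pt "-0.001 0 0" --pt "-0.001 0 0" --twist '[0, 0]' --gripper '[255, 255]'

```text
t: 19.1
tool_pos: [0.4058, -0.0928, 0.1279]
orientation: [[0.087, 0.996, -0.0], [0.996, -0.087, 0.0], [0.0, -0.0, -1.0]]
contact_force: [0.1, 4.2, -1.2]
width: 0.254
```

arm_command --pt "-0.001 0 0" --pt "-0.001 0 0" --twist '[0, 0]' --gripper '[255, 255]'

```text
t: 19.3
tool_pos: [0.4056, -0.0948, 0.1279]
orientation: [[0.087, 0.996, -0.0], [0.996, -0.087, 0.0], [0.0, -0.0, -1.0]]
contact_force: [1.4, 6.1, -0.6]
width: 0.253
```

arm_command --pt "-0.001 0 0" --twist '[0]' --gripper '[255]'

```text
t: 19.4
tool_pos: [0.4054, -0.0954, 0.1279]
orientation: [[0.088, 0.996, -0.0], [0.996, -0.088, 0.001], [0.001, -0.0, -1.0]]
contact_force: [2.3, 12.2, -1.7]
width: 0.256
```

arm_command --pt "0.0004 0 0" --twist '[0]' --gripper '[255]'

```text
t: 19.5
tool_pos: [0.4055, -0.095, 0.1279]
orientation: [[0.088, 0.996, -0.0], [0.996, -0.088, 0.001], [0.001, -0.0, -1.0]]
contact_force: [0.4, 5.7, -1.3]
width: 0.255
```

arm_command --pt "-0.0002 0 0" --pt "0 0 0" --twist '[0, 0]' --gripper '[255, 255]'

```text
t: 19.7
tool_pos: [0.4055, -0.0952, 0.1279]
orientation: [[0.088, 0.996, -0.0], [0.996, -0.088, 0.001], [0.001, -0.0, -1.0]]
contact_force: [1.9, 8.9, -2.3]
width: 0.254
```

arm_command --pt "0 0 0" --pt "0 0 0" --pt "0 0 0" --twist '[0, 0, 0]' --gripper '[255, 255, 255]'

```text
t: 20.0
tool_pos: [0.4055, -0.0951, 0.1279]
orientation: [[0.087, 0.996, -0.0], [0.996, -0.087, 0.001], [0.001, -0.0, -1.0]]
contact_force: [1.2, 7.8, -1.3]
width: 0.258
```

arm_command --pt "0 0 0" --pt "0 0 0" --pt "0 0 0" --twist '[0, 0, 0]' --gripper '[255, 255, 255]'

```text
t: 20.3
tool_pos: [0.4055, -0.0951, 0.1279]
orientation: [[0.087, 0.996, -0.0], [0.996, -0.087, 0.001], [0.001, -0.0, -1.0]]
contact_force: [1.0, 8.4, -2.0]
width: 0.26
```

```bash
python3 -c "
from jf import *
rel(.42,-.08,.127,86.2);jf([.45,.18,-1.67]); rel(.42,-.08,.127,86.2)"
```

```text
t 20.3 tcp [ 0.4055 -0.0951  0.1279] yaw 84.98 F [ 0.95  8.41 -1.96] M [ 1.36 -0.22  0.04] w 0.26 q6 [-1.490e+01  2.620e+01  1.247e+02  1.000e-01  2.910e+01 -9.900e+00]
final axes dp [0.0161 0.0135 0.0009] current axes [0.0163 0.0131 0.0009] twist -1.22
['side', 'top'] [ 0.44784363  0.18394946 -1.66147591] 0.11064184095796914 rack xy [-0.1126 -0.1677]
['side'] [ 0.4535017   0.18413183 -1.66938643] 0.1478746243022756 rack xy [-0.107  -0.1671]
['top'] [ 0.44690988  0.1839365  -1.67287529] 0.05143853530950304 rack xy [-0.1136 -0.1678]
t 20.5 tcp [ 0.4055 -0.0951  0.1279] yaw 84.98 F [ 1.6   8.47 -1.91] M [ 1.34 -0.19  0.03] w 0.259 q6 [-1.490e+01  2.620e+01  1.247e+02  1.000e-01  2.910e+01 -9.900e+00]
final axes dp [0.0161 0.0134 0.0009] current axes [0.0163 0.0131 0.0009] twist -1.22
```

arm_command --pt "0.003 0 0" --pt "0.005 0 0" --pt "0.005 0 0" --pt "0 0 0" --pt "0 -0.01 0" --pt "0 -0.012 0" --pt "0 -0.012 0" --pt "0 -0.01 0" --twist '[0, 0, 0, 0, 0, 0, 0, 0]' --gripper '[255, 255, 255, 255, 255, 255, 255, 255]'

```text
t: 21.3
tool_pos: [0.361, -0.0785, 0.1279]
orientation: [[0.087, 0.996, -0.001], [0.996, -0.087, 0.0], [0.0, -0.001, -1.0]]
contact_force: [0.1, 0.9, -0.9]
width: 0.256
```

arm_command --pt "0 -0.004 0" --pt "0 0 0" --pt "-0.01 0 0" --pt "-0.02 0 0" --twist '[0, 0, 0, 0]' --gripper '[255, 255, 255, 255]'

```text
t: 21.7
tool_pos: [0.3569, -0.1086, 0.128]
orientation: [[0.085, 0.996, 0.001], [0.996, -0.085, -0.0], [-0.0, 0.001, -1.0]]
contact_force: [0.0, -0.3, -1.2]
width: 0.255
```

```bash
python3 -c "
from jf import *
rel(.468,-.3075,.127,87.4);jf([.45,.18,-1.67])"
```

```text
t 21.7 tcp [ 0.3569 -0.1086  0.128 ] yaw 85.13 F [ 0.01 -0.34 -1.19] M [0.08 0.01 0.05] w 0.255 q6 [-18.8  24.1 129.9   0.   25.9 -13.9]
final axes dp [-0.1936  0.12    0.001 ] current axes [-0.1887  0.1276  0.001 ] twist -2.27
['side', 'top'] [ 0.44741488  0.18448941 -1.67736079] 0.07652057058564576 rack xy [-0.1131 -0.1672]
['side'] [ 0.45336346  0.18439453 -1.66621483] 0.08085836909871247 rack xy [-0.1071 -0.1669]
['top'] [ 0.44668207  0.18558782 -1.67726071] 0.04116187417895201 rack xy [-0.1139 -0.1661]
```

arm_command --pt "-0.04 0 0" --pt "-0.04 0.01 0" --pt "-0.035 0.035 0" --pt "-0.03 0.035 0" --pt "-0.025 0.03 0" --pt "-0.0235 0.01 0" --pt "0 0 0.02" --pt "0 0 0.015" --twist '[0, 0, 0, 0, 0, 0, 0, 0]' --gripper '[255, 255, 255, 255, 255, 255, 255, 255]'

```text
t: 22.7
tool_pos: [0.4592, -0.3116, 0.092]
orientation: [[0.088, 0.996, -0.0], [0.996, -0.088, 0.0], [0.0, -0.0, -1.0]]
contact_force: [0.9, 0.6, -1.4]
width: 0.259
```

arm_command --pt "0 0 0.005" --pt "0 0 0.005" --pt "0 0 0" --twist '[0, 0, 0]' --gripper '[255, 255, 255]'

```text
t: 23.0
tool_pos: [0.4586, -0.3108, 0.0824]
orientation: [[0.087, 0.996, -0.001], [0.996, -0.087, 0.001], [0.001, -0.001, -1.0]]
contact_force: [0.5, 0.4, -1.3]
width: 0.26
```

```bash
python3 -c "
from h import *
rel(.466,-.306,.0775,85)"
```

```text
t 23.0 tcp [ 0.4586 -0.3108  0.0824] yaw 85.04 F [ 0.47  0.43 -1.28] M [ 0.04 -0.01  0.02] w 0.26 q6 [-35.4  38.  107.9   0.   34.1 -30.4]
final axes dp [0.0054 0.0069 0.0049] current axes [0.0054 0.0069 0.0049] twist 0.04
```

arm_command --pt "0 0 0.002" --pt "0 0 0.002" --pt "0 0 0.001" --pt "0 0 0" --twist '[0, 0, 0, 0]' --gripper '[255, 255, 255, 255]'

```text
t: 23.4
tool_pos: [0.459, -0.3115, 0.0781]
orientation: [[0.087, 0.996, 0.0], [0.996, -0.087, -0.0], [-0.0, 0.0, -1.0]]
contact_force: [0.3, -0.1, -0.7]
width: 0.261
```

arm_command --pt "0 0 0.001" --pt "0 0 0" --twist '[0, 0]' --gripper '[255, 255]'

```text
t: 23.6
tool_pos: [0.459, -0.3115, 0.0769]
orientation: [[0.087, 0.996, 0.0], [0.996, -0.087, -0.0], [-0.0, 0.0, -1.0]]
contact_force: [0.0, 0.7, -0.4]
width: 0.258
```

arm_command --pt "0 0 0" --pt "0 0 0" --pt "0 0 0" --pt "0 0 0" --pt "0 0 0" --pt "0 0 -0.01" --pt "0 0 -0.02" --pt "0 0 -0.04" --twist '[0, 0, 0, 0, 0, 0, 0, 0]' --gripper '[200, 150, 80, 0, 0, 0, 0, 0]'

```text
t: 24.4
tool_pos: [0.4577, -0.3106, 0.1461]
orientation: [[0.087, 0.996, -0.004], [0.996, -0.087, 0.003], [0.003, -0.004, -1.0]]
contact_force: [0.7, -0.1, 0.5]
width: 0.998
```

arm_command --pt "-0.02 0 -0.045" --pt "-0.04 0 -0.03" --pt "-0.04 0 0" --pt "-0.04 0 0" --pt "0 0 0" --pt "0 0 0" --twist '[0, 0, 0, 0, 0, 0]' --gripper '[0, 0, 0, 0, 0, 0]'

```text
t: 25.0
tool_pos: [0.4463, -0.4514, 0.2223]
orientation: [[0.089, 0.996, 0.0], [0.996, -0.089, 0.0], [0.0, 0.0, -1.0]]
contact_force: [0.1, 0.4, 0.5]
width: 0.998
```

```bash
python3 - <<'E'
from jf import *
jf([.45,.18,-1.67])
ds={c:snap(c,c+'9.png') for c in('side','top')}
rg={c:bot.silhouettes(c,'pull_hook') for c in ds}
for c,r in rg.items():
    if r: print(c,r[0]['score'],r[0]['bbox'],fit(ds,{c:r[0]['region']},MH,[.457,-.359,1.48],0))
a=cv2.imread('pics/side9.png')[130:330,220:460];b=cv2.imread('pics/top9.png')[120:320,150:500]
cv2.imwrite('pics/end.png',cv2.resize(np.hstack([a,b]),None,fx=1.35,fy=1.35,interpolation=cv2.INTER_CUBIC))
rel(.4,-.4,.2,85)
E
```

```text
['side', 'top'] [ 0.44697616  0.18445744 -1.67200608] 0.08295018058997211 rack xy [-0.1135 -0.1672]
['side'] [ 0.45474374  0.18600414 -1.66495548] 0.08413604978262723 rack xy [-0.1059 -0.1652]
['top'] [ 0.4461748   0.18504863 -1.65978359] 0.049911920140927823 rack xy [-0.1144 -0.1667]
side 0.55 [260.4, 154.6, 294.8, 192.2] (array([ 0.45887466, -0.35653321,  1.48605732]), np.float64(0.24477861319966587))
top 0.88 [412.5, 241.1, 479.3, 252.6] (array([ 0.4535029 , -0.3628942 ,  1.49102679]), np.float64(0.5458515283842795))
t 25.4 tcp [ 0.4471 -0.4503  0.222 ] yaw 85.06 F [ 0.31 -0.58  0.01] M [0.   0.   0.02] w 1.002 q6 [-46.3  30.6  95.2  -0.   54.2 -41.3]
final axes dp [ 0.046  -0.0513  0.022 ] current axes [ 0.046  -0.0512  0.022 ] twist 0.06
```

View pics/end.png

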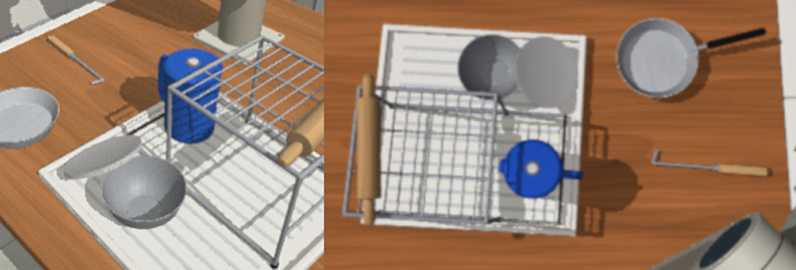

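```bash
python3 -c "
from cell import bot
print(bot.hand_in())"
```

```text
the job is handed in; nothing more can be done
None
```

The job is done and handed in at about 25 s of the 72 s. I gripped the hook by its handle and caught it low behind the jug's handle (48 mm above the foot). I slid the jug about 0.2 m along the drainboard at about 4 N of drag until it met the end bar. I then held it there at about 8–9 N total pull for 0.9 s, which is 4–5 N on the bar by subtraction. After that I freed the hook sideways and laid it back on the worktop.

**Jug:** the last silhouette fits put it at rack y about -0.167 m, which agrees with the bar seen at about -0.237 m. The final picture shows it upright, out from under the shelf and against the bar.

**Hook and the rest:** the picture shows the hook flat on the worktop and clear of the jug. The bowl, plates, pan and rolling pin look undisturbed, but I did not measure that. The gripper was open and clear.

**What was less clean:**
- The first press on the bar briefly read 12.2 N on the hook, roughly 8 N on the bar, and I eased off at once. The readings come only at the end of each move, so a short peak could have been missed.
- The side and top cameras disagreed by about 8 mm in the jug's x position; its y agreed within 2 mm.
- The final top-view fit of the hook was poor because the silhouette was only partial. The side-view fit was good.

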